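# Raise the router bit four clicks and lock the lift

## Robot

A 6-joint arm with a two-finger parallel gripper is mounted at the origin on the work surface. World frame = base frame: x ahead of the robot, y to its left, z up, the work surface at z = 0. Lengths are in m, angles in rad, forces in N, time in s.
With the tool pointing down it reaches from about 0.375 to 0.9 m from the base axis. Payload 3.1 kg.
Tool frame: the origin (TCP) lies midway between the tips of the shut fingers; the grasp point (between the pads) lies 19 mm behind it; z points along the fingers, y is the direction in which the jaws open and shut (so a half turn about z gives the same grasp; the last joint's range is limited). The gripper opens to 85 mm and grips with 20 to 120 N. Pads are 22 mm wide; open, the fingers measure 114 mm over their backs; the gripper's body (76 mm by 85 mm) begins 54 mm behind the grasp point. The pads swing forward as they close: fully open they stand 13 mm farther back than shut.
Start: joints at [-1.282, 0.527, 1.433, -0, 1.181, -0.178], TCP at [0.282, -0.558, 0.231] pointing down, gripper open.
Joint ranges: [-3.08, 3.08], [-0.75, 2.2], [0.22, 2.44], [-1.43, 4.57], [0, 2.65], [-2.85, 2.85]. Speed limits (rad/s): [2.79, 2.79, 3.14, 3.14, 3.14, 3.14].

## Interface

Orientations are given as a unit quaternion [x, y, z, w].
In Python, from station import manip gives the robot as it stands.
- The arm moves only by the tool servo_tool, never from a script. Its argument "motion" is a list of rows, each a list of 7 numbers: the shift along the tool's x, y, z in mm, then the turn, a rotation vector about the tool's x, y, z in rad, then the opening, from -1 (shut) to 1 (fully open), so that 0 is half open. In form: [[x, y, z, rx, ry, rz, hand], ...]. A call has 1 to 12 rows; each row shifts and turns the pose as measured when the row begins, along the tool's axes as they then stand; what a row does not reach is not made up. A row lasts 1/12 s, in which the tool goes at most 41.7 mm and 7.16 degrees, less where a joint would pass 70% of its speed; a pose out of reach is approached as far as the arm can. A call with a gripper value outside its range is refused whole. The fingers move at their own pace and stop on an object; "grip_force" is the grip in N (left out, the last holds). Time passes only in rows, so rows that do not move let the fingers close. It gives the time, the measured TCP pose, the force and the opening at its end, in the units of the state.
- manip.sense(): the state, without advancing time (a new reading comes with each control period).
- manip.snapshot(name): name is "side" or "top"; returns a dict with "frame" (400x640x3 uint8, red, green, blue), "mtx" (3x3 intrinsics, pixels), "dist_coeffs" ([k1, k2, p1, p2, k3] as OpenCV has them; the pictures are not rectified), "world_from_camera" (4x4, takes a point from camera to world coordinates). Camera axes: x right, y up, looking along -z (the intrinsics and any distortion apply to the point x, -y, -z); pixel columns grow to the right and rows downward; lengths in m; the calibration is good to about 2 mm. A picture is of the moment at which its call begins. There is no depth.
- manip.sign_off(): hands the job in, once; it reports no verdict.
The state is a dict: "t": time; "q": joint angles; "qd": joint speeds; "tau": joint torques, N m; "tcp_pos": TCP position; "tool_rot": TCP orientation; "force": force on the tool from outside, world axes, zero at the start; "ft_torque": the same for the moment, N m; "finger_gap": opening from 0.0 (shut) to 1.0 (fully open).
Only numpy, scipy, OpenCV 4.12 (cv2) and the standard library are available. Lean on these libraries where they do the work, as an engineer would, in place of code of your own. Each camera call takes 0.05 s, during which the arm holds its last target.

## Task

On the grey router-lift unit, push the ribs of the black click-stop dial round clockwise (as seen from above, the way the red arrows point) with a fingertip until it rests exactly four clicks on from where it stands now. Then push the red lock lever over to its far end to lock the setting, and move clear. Do not pinch, lift or carry anything, push gently, and leave the other things on the unit and the bench where they are.

Things in the scene. Friction and masses are not known exactly. Their poses are not given: they have to be found in the camera images.
- unit: Router-lift unit, fixed to the bench: a grey box 250 x 430 x 70 mm with an aluminium top plate 260 x 440 mm, top face flat at 70 mm above the bench. Origin at the centre of its underside; x towards its back (away from the robot at yaw 0), y towards the dial (left), z up. In this frame the dial's axis stands at (0, +100 mm), the lock lever's hinge at (0, -140 mm), and a short brass router bit, 18 mm in diameter and 23 mm tall, at (+35, -25 mm).
- dial_axis (a point): Point on the dial's vertical axis at the upper face of the dial's disc, 87 mm above the bench. Does not move. Under the dial lies a fixed white index ring, 172 mm in diameter, 5 mm thick (its top 75 mm above the bench), with black click marks 24 degrees apart and two red arrows.
- dial_mark (a point): Point on the dial's orange rib: 45 mm from the dial's axis, 1 mm under the rib's top, on the rib's centre line; it goes round with the dial. The dial is a black disc 108 mm in diameter and 12 mm thick, with three radial ribs 120 degrees apart (one orange with a white line, two grey). Each rib runs from 27 to 53 mm from the axis, is 10 mm thick and stands 20 mm above the disc (its top is 107 mm above the bench); a metal hub 32 mm in diameter, 6 mm tall, is in the middle.
- dial (a joint): Angle of the dial in rad, growing clockwise as seen from above. It clicks into a rest every 24 degrees (0.4189 rad), at whole multiples of 0.4189; it starts at rest at 0, whichever way the orange rib points, and has end stops at -0.126 and +3.896. Leaving a rest takes about 3 to 5 N of push on a rib; past the midpoint between two rests the dial snaps forward into the next by itself, and it stays there when let go.
- lock (a joint): Angle of the lock lever in rad: 0 leaning towards the unit's front (-x of the unit) = unlocked, 1.0 leaning to the unit's back (+x) = locked, end stops at both. It starts near 0, stays where it is left, and moves with a light push.
- lock_tip (a point): Centre of the red ball, 26 mm in diameter, at the end of the lock lever; 145 mm above the bench when unlocked. The lever is a steel rod 10 mm thick, 60 mm from hinge to ball centre; it swings about a level hinge along the unit's y axis, 92 mm above the bench, in a black block 70 x 50 x 25 mm on the unit's top.
- spanner: Bystander: steel spanner 130 mm long lying at the back of the unit's top, origin under its middle.
- setup_block: Bystander: brass block 30 x 60 x 20 mm at the front of the unit's top, origin under its centre.
- glue: Bystander: yellow glue bottle with red cap, 56 mm in diameter, 170 mm tall, origin under its centre.
- offcut: Bystander: wooden offcut 160 x 70 x 20 mm on the bench, origin under its centre.
- disc_stack: Bystander: pale stack of sanding discs, 150 mm in diameter, 8 mm thick, origin under its centre.
- tape_measure: Bystander: blue tape measure 70 x 38 x 64 mm, origin under its centre.
- sander: Bystander: grey hand sander, 126 mm in diameter, 148 mm tall, origin under its centre.

How it is judged:
By the outcome, as a careful person would: the job done as asked, in the order asked, and still so for the second after the job is handed in, with the robot touching nothing.
It also fails if it takes over 64 s, if anything falls off the work surface, if the arm or the gripper's body presses on something with over 40 N, if the wrist force passes 120 N, or if a joint passes its speed limit or range.

## Working session

There is one attempt and no reset: what is moved stays moved. The work goes in short steps, Python scripts to look and compute and a tool call to move; the robot and the scene stay as the last step left them, time stands still between calls to the robot, and variables do not carry over. Pictures are saved under pics/ and viewed, and the job is handed in when it is done.

Besides the shell and the picture viewer there is one more tool, called after "Call:" in YAML: its name, and indented under it one key for each argument. servo_tool: Moves the arm, as the interface text tells. Its arguments: {"type":"object","properties":{"motion":{"type":"array"},"grip_force":{"type":"number"}},"required":["motion"]}

```bash
mkdir -p pics; ls
python3 - <<'E'
from station import manip
import cv2,numpy as np,pickle
s=manip.sense();print({k:np.round(v,3).tolist() for k,v in s.items()})
for n in("side","top"):
    d=manip.snapshot(n);pickle.dump(d,open(f"{n}0.pkl","wb"))
    cv2.imwrite(f"pics/{n}0.png",d["frame"][:,:,::-1]);print(n,d["mtx"].tolist(),d["dist_coeffs"],np.round(d["world_from_camera"],3).tolist())
E
```

```text
pics
{'t': 0.0, 'q': [-1.281, 0.528, 1.434, -0.0, 1.181, -0.178], 'qd': [0.001, -0.0, -0.001, -0.001, 0.001, -0.001], 'tau': [-0.0, -44.235, -17.803, -0.0, 0.009, 0.0], 'tcp_pos': [0.282, -0.557, 0.23], 'tool_rot': [0.973, 0.232, -0.0, -0.001], 'force': [0.375, -0.197, 0.163], 'ft_torque': [0.015, -0.054, -0.002], 'finger_gap': 1.004}
side [[402.1338895990491, 0.0, 320.30428236204676], [0.0, 402.1338895990491, 205.3244811443243], [0.0, 0.0, 1.0]] [-0.06023982  0.          0.          0.          0.        ] [[-0.989, 0.05, -0.136, 0.346], [-0.143, -0.459, 0.877, 1.153], [-0.019, 0.887, 0.461, 0.737], [0.0, 0.0, 0.0, 1.0]]
top [[445.87893930492885, 0.0, 319.588679510507], [0.0, 445.87893930492885, 199.51181268064363], [0.0, 0.0, 1.0]] [-0.03762085  0.          0.          0.          0.        ] [[-0.05, 0.975, -0.216, 0.245], [-0.999, -0.049, 0.008, -0.011], [-0.003, 0.216, 0.976, 1.475], [0.0, 0.0, 0.0, 1.0]]
```

View pics/side0.png

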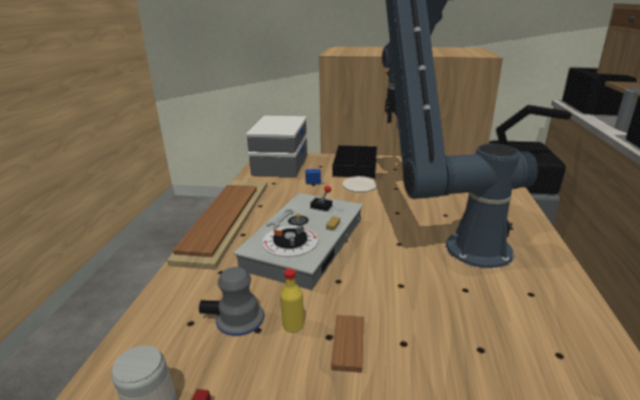

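View pics/top0.png

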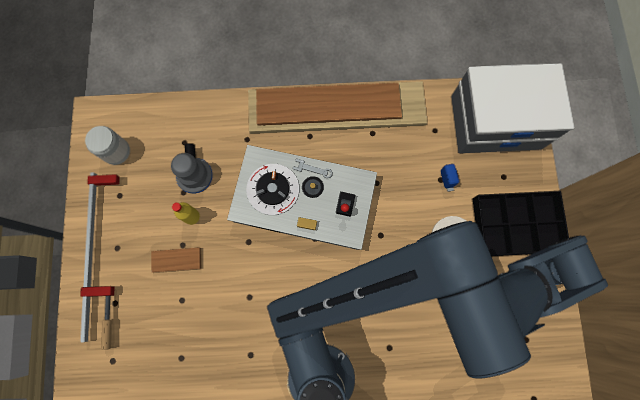

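The overview shows the unit at about (303,197) in the top picture, with the dial at about (272,188) and the red ball at about (345,207). I'll zoom in next.

```bash
cat > h.py <<'E'
import cv2,numpy as np
def zoom(d,x0,y0,x1,y1,f,name):
    im=d["frame"][y0:y1,x0:x1,::-1]
    cv2.imwrite("pics/"+name,cv2.resize(im,None,fx=f,fy=f,interpolation=cv2.INTER_CUBIC))
def proj(d,P):
    P=np.atleast_2d(np.array(P,float));T=np.linalg.inv(d["world_from_camera"])
    c=P@T[:3,:3].T+T[:3,3];c=c*[1,-1,-1]
    return cv2.projectPoints(c,np.zeros(3),np.zeros(3),d["mtx"],np.array(d["dist_coeffs"]))[0][:,0]
def back(d,uv,z):
    uv=np.array(uv,float).reshape(-1,1,2)
    n=cv2.undistortPoints(uv,d["mtx"],np.array(d["dist_coeffs"]))[:,0]
    r=np.c_[n[:,0],-n[:,1],-np.ones(len(n))]@d["world_from_camera"][:3,:3].T
    o=d["world_from_camera"][:3,3]
    return o+r*((z-o[2])/r[:,2])[:,None]
E
python3 - <<'E'
import pickle;from h import *
t=pickle.load(open("top0.pkl","rb"));s=pickle.load(open("side0.pkl","rb"))
zoom(t,220,135,385,255,4.8,"tz0.png");zoom(s,230,180,370,285,5.6,"sz0.png")
E
```

```text
(no output)
```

View pics/tz0.png

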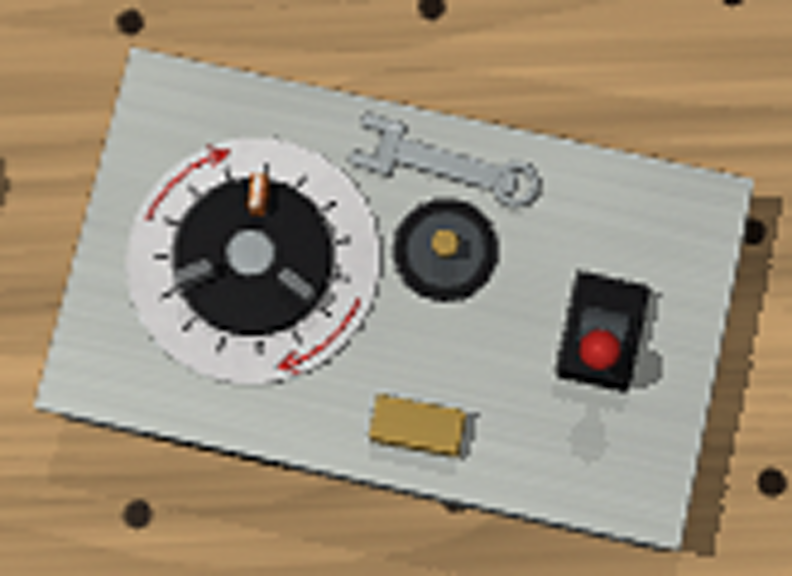

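View pics/sz0.png

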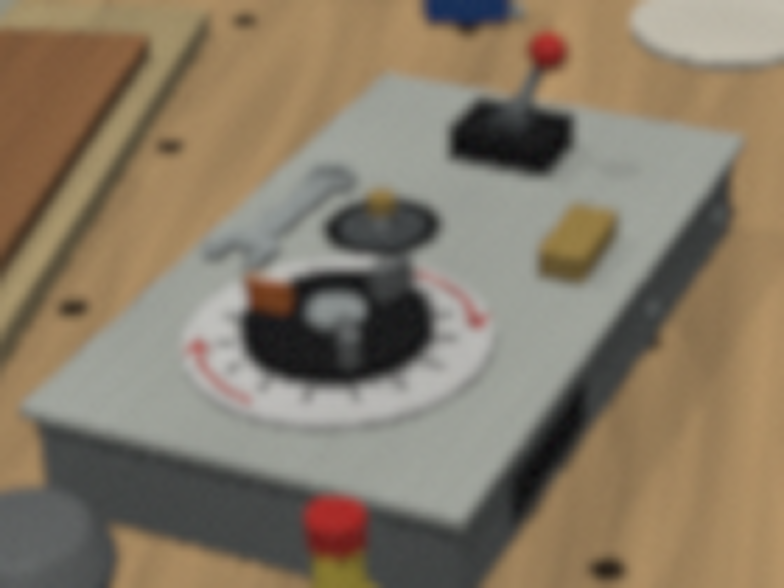

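Run:
```python
import pickle;from h import *
from scipy.optimize import least_squares
t=pickle.load(open("top0.pkl","rb"));s=pickle.load(open("side0.pkl","rb"))
def un(p,x0,y0,f): return (np.array(p,float)+.5)/f-.5+[x0,y0]
tc=un([(132,47),(752,180),(682,550),(37,408),(250,253),(445,243)],220,135,4.8)
sc=un([(387,72),(742,138),(468,528),(25,408),(335,308)],230,180,5.6)
loc=np.array([[130,220,70],[130,-220,70],[-130,-220,70],[-130,220,70],[0,100,93],[35,-25,93]])/1e3
locs=np.array([[130,-220,70],[-130,-220,70],[-130,220,70],[130,220,70],[0,100,93]])/1e3
def W(p,l):
    c,n=np.cos(p[2]),np.sin(p[2]);return l@np.array([[c,-n,0],[n,c,0],[0,0,1]]).T+[p[0],p[1],0]
ft=lambda p:(proj(t,W(p,loc))-tc).ravel(); fs=lambda p:(proj(s,W(p,locs))-sc).ravel()
for f in(ft,fs,lambda p:np.r_[ft(p),fs(p)]):
    r=least_squares(f,[.5,0,-.2]);print(r.x,np.round(r.fun,2))
p=r.x
for n,l in dict(axis=[0,.1,.087],hinge=[0,-.14,.092],bit=[.035,-.025,.093]).items(): print(n,W(p,np.array([l])))
# rib angles: world angle from top at z=.106
for n,q in dict(orange=[(257,192)],g1=[(193,273)],g2=[(296,284)]).items():
    w=back(t,un(q,220,135,4.8),.106)[0];a=W(p,np.array([[0,.1,.087]]))[0]
    d=w-a;print(n,w,np.hypot(d[0],d[1]),np.degrees(np.arctan2(d[1],d[0])))
print("ball",back(t,un([(600,350)],220,135,4.8),.145), proj(s,back(t,un([(600,350)],220,135,4.8),.145)),un([(547,49)],230,180,5.6))
b=W(p,np.array([[-np.sqrt(.06**2-.053**2),-.14,.145]]));print(b,proj(t,b),un([(600,350)],220,135,4.8))
print("setup",back(t,un([(418,427)],220,135,4.8),.09),"sander",back(t,[(185,165)],.14),"glue",back(t,[(182,209)],.17),'spanner',back(t,un([(450,160)],220,135,4.8),.075))
```

```text
[ 0.57109861  0.03086858 -0.26629865] [-0.22  0.05  0.77 -0.37 -0.16  0.18 -0.68  0.18  0.18  0.02  0.12 -0.14]
[ 0.57296979  0.03669765 -0.26204375] [-0.46  0.18  0.95 -0.39 -0.05 -0.9  -1.07  0.44  0.71  0.36]
[ 0.57224718  0.03222434 -0.26526824] [-0.69 -0.21  0.3  -0.76 -0.56 -0.22 -1.08 -0.07 -0.26 -0.27 -0.33 -0.48
  0.16 -0.33  1.36 -0.87  0.17 -1.84 -0.46 -0.51  1.16 -0.41]
axis [[0.598464   0.12872656 0.087     ]]
hinge [[ 0.53554364 -0.10287877  0.092     ]]
bit [[ 0.59946876 -0.0010771   0.093     ]]
orange [0.63568063 0.12086398 0.106     ] 0.03803811169484577 -11.929188420036692
g1 [0.58252799 0.16446926 0.106     ] 0.03913434085085085 114.0298658395294
g2 [0.57168261 0.09692179 0.106     ] 0.041578674626029904 -130.09924452743593
ball [[ 0.50974442 -0.09730967  0.145     ]] [[328.45505581 188.7941963 ]] [[327.26785714 188.33928571]]
[[ 0.50840266 -0.09550536  0.145     ]] [[344.03918849 207.981918  ]] [[344.60416667 207.52083333]]
setup [[0.47533352 0.02133461 0.09      ]] sander [[0.67132997 0.39309797 0.14      ]] glue [[0.52453045 0.39078587 0.17      ]] spanner [[ 0.66048916 -0.00802466  0.075     ]]
```

Call:
servo_tool:
  motion:
    - [0, 0, 0, 0, 0, 0, -1]
    - [29, -21, 0, 0, 0, 0, -1]
    - [29, -21, 0, 0, 0, 0, -1]
    - [29, -21, 0, 0, 0, 0, -1]
    - [29, -21, 0, 0, 0, 0, -1]
    - [29, -21, 0, 0, 0, 0, -1]
    - [29, -21, 0, 0, 0, 0, -1]
    - [29, -21, 0, 0, 0, 0, -1]
    - [29, -21, 0, 0, 0, 0, -1]
    - [29, -21, 0, 0, 0, 0, -1]
    - [29, -21, 0, 0, 0, 0, -1]
    - [29, -21, 0, 0, 0, 0, -1]
  grip_force: 20

```text
t: 1.1
tcp_pos: [0.4657, -0.2008, 0.2261]
tool_rot: [0.975, 0.224, -0.001, -0.001]
force: [-0.3, -1.2, 0.3]
finger_gap: 0.004
```

Call:
servo_tool:
  motion:
    - [0, 0, 0, 0, 0, -0.106, -1]
    - [0, 0, 0, 0, 0, -0.106, -1]
    - [0, 0, 0, 0, 0, -0.106, -1]
    - [0, 0, 0, 0, 0, -0.106, -1]
    - [0, 0, 0, 0, 0, -0.106, -1]
    - [0, 0, 0, 0, 0, -0.106, -1]
    - [0, 0, 0, 0, 0, -0.106, -1]
    - [0, 0, 0, 0, 0, -0.106, -1]
    - [0, 0, 0, 0, 0, -0.106, -1]

```text
t: 1.85
tcp_pos: [0.4673, -0.1884, 0.2244]
tool_rot: [0.743, 0.669, -0.0, -0.005]
force: [0.2, -0.1, -0.2]
finger_gap: -0.002
```

```bash
cat >> h.py <<'E'
from scipy.spatial.transform import Rotation as Ro
def rem(s,pos,ang):
    """remaining tool-frame shift mm, rotvec to tool-down with tool x at world angle ang deg"""
    R=Ro.from_quat(s["tool_rot"]);d=R.inv().apply(np.array(pos)-s["tcp_pos"])*1e3
    c,n=np.cos(np.radians(ang)),np.sin(np.radians(ang))
    T=Ro.from_matrix(np.array([[c,n,0],[n,-c,0],[0,0,-1]]))
    return np.round(d,1),np.round((R.inv()*T).as_rotvec(),3)
AX=np.array([.598,.128])
def fing(th,tang,r=.040,z=.095):
    t=np.radians(th);u=np.array([np.cos(t),np.sin(t)]);n=np.array([-u[1],u[0]])
    return np.r_[AX+r*u+tang*n,z]
E
python3 - <<'E'
from station import manip
from h import *
s=manip.sense();print(s["t"],s["tcp_pos"],s["q"]);print(rem(s,fing(-9.5,.030,z=.2),80.5))
E
```

```text
1.85 [ 0.46725029 -0.18835661  0.22443854] [-0.60637644  0.37829028  1.73341308  0.0019813   1.03968447 -0.50311334]
(array([355.6, 139.1,  25.6]), array([-0.008, -0.006,  0.062]))
```

Call:
servo_tool:
  motion:
    - [30, 12, 2, 0, 0, 0.03, -1]
    - [30, 12, 2, 0, 0, 0.03, -1]
    - [30, 12, 2, 0, 0, 0, -1]
    - [30, 12, 2, 0, 0, 0, -1]
    - [30, 12, 2, 0, 0, 0, -1]
    - [30, 12, 2, 0, 0, 0, -1]
    - [30, 12, 2, 0, 0, 0, -1]
    - [30, 12, 2, 0, 0, 0, -1]
    - [30, 12, 2, 0, 0, 0, -1]
    - [30, 12, 2, 0, 0, 0, -1]
    - [30, 12, 2, 0, 0, 0, -1]
    - [15, 6, 2, 0, 0, 0, -1]

```text
t: 2.85
tcp_pos: [0.6632, 0.1413, 0.1966]
tool_rot: [0.765, 0.644, -0.003, -0.006]
force: [0.5, -1.7, 0.4]
finger_gap: -0.001
```

Run:
```python
from station import manip
from h import *
s=manip.sense();print(s["t"],s["tcp_pos"],s["q"]);print(rem(s,fing(-9.5,.030,z=.125),80.5))
for n,b in(("top",(200,100,400,250,4)),("side",(210,130,400,290,4))):
    zoom(manip.snapshot(n),*b,n+"1.png")
```

```text
2.85 [0.66318892 0.14126173 0.19655788] [0.04266878 0.64061563 1.31371016 0.00667275 1.19865807 0.21171313]
(array([  5.8, -21.2,  71.8]), array([-0.012, -0.004, -0.006]))
```

View pics/top1.png

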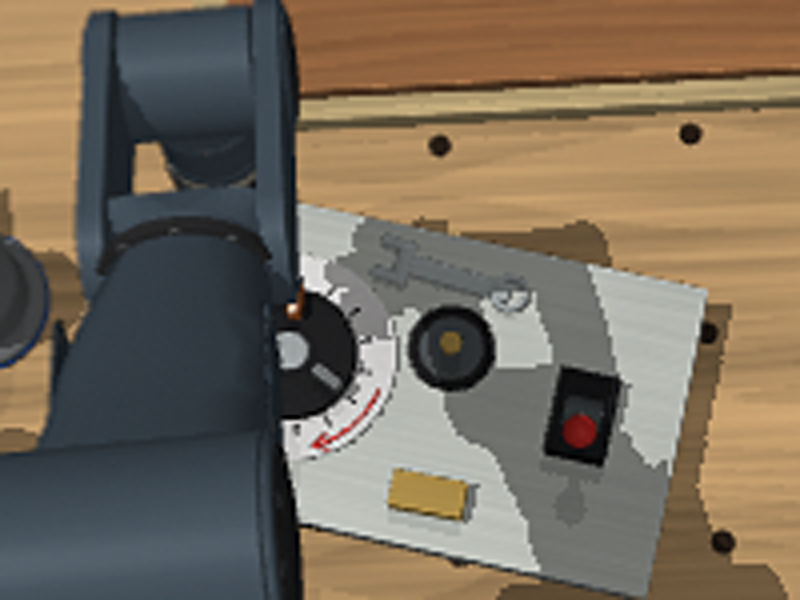

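View pics/side1.png

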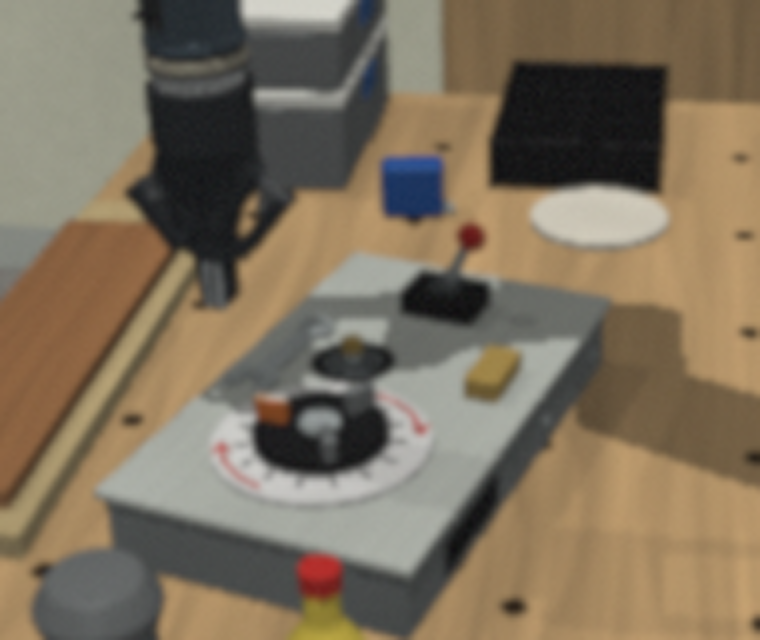

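Top: the dial and lever haven't moved, and the shut gripper is behind and to the left of the dial. Side: the fingertips are at about (215,300), above and clear of the orange rib at (272,408).

Call:
servo_tool:
  motion:
    - [3, -10, 12, -0.006, -0.002, 0, -1]
    - [3, -10, 12, -0.006, -0.002, 0, -1]
    - [0, -1, 16, 0, 0, 0, -1]
    - [0, 0, 16, 0, 0, 0, -1]
    - [0, 0, 8, 0, 0, 0, -1]
    - [0, 0, 0, 0, 0, 0, -1]

```text
t: 3.45
tcp_pos: [0.6392, 0.1466, 0.1297]
tool_rot: [0.765, 0.644, -0.003, 0.0]
force: [0.1, 0.6, -0.6]
finger_gap: 0.001
```

Run:
```python
from station import manip
from h import *
s=manip.sense();print(s["t"],s["tcp_pos"],s["force"]);print(rem(s,fing(-9.5,.030,z=.095),80.5))
zoom(manip.snapshot("side"),230,180,370,285,5.6,"side2.png")
```

```text
3.45 [0.63918461 0.14660183 0.12966741] [ 0.06948014  0.64856943 -0.60148195]
(array([ 5.1,  2.6, 34.6]), array([-0.004,  0.005, -0.004]))
```

View pics/side2.png

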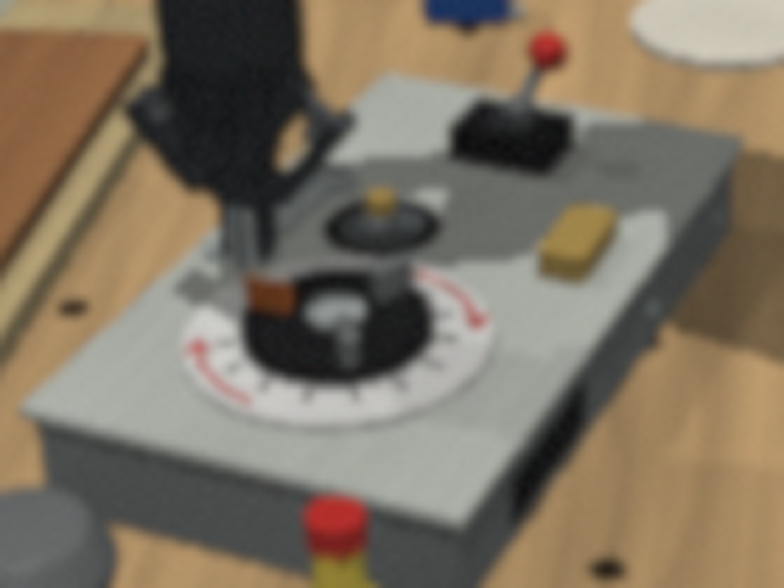

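Run:
```python
from station import manip
from h import *
import pickle
s=manip.sense();d=pickle.load(open("side0.pkl","rb"))
z=lambda P:np.round((proj(d,P)-[230,180]+.5)*5.6,0).tolist()
print("tcp",z(s["tcp_pos"]),"rib in/out top",z(fing(-9.5,0,.027,.107)),z(fing(-9.5,0,.053,.107)),"axis",z([.598,.128,.093]))
print("target",z(fing(-9.5,.03)))
```

```text
tcp [[256.0, 259.0]] rib in/out top [[296.0, 277.0]] [[252.0, 270.0]] axis [[343.0, 306.0]]
target [[254.0, 320.0]]
```

Side view: the fingertip at (247,262) sits over the white ring, on the counter-clockwise side of the orange rib (248–297, 275). Projection agrees apart from a common offset of about 8 px in the zoomed picture, so I'll lower.

Call:
servo_tool:
  motion:
    - [4, 2, 0, 0, 0, 0, -1]
    - [1, 1, 8, 0, 0, 0, -1]
    - [0, 0, 8, 0, 0, 0, -1]
    - [0, 0, 8, 0, 0, 0, -1]
    - [0, 0, 6, 0, 0, 0, -1]
    - [0, 0, 2, 0, 0, 0, -1]

```text
t: 4.0
tcp_pos: [0.6472, 0.1498, 0.0997]
tool_rot: [0.765, 0.644, 0.0, 0.003]
force: [-0.4, 0.2, -0.5]
finger_gap: 0.0
```

Run:
```python
from station import manip
from h import *
s=manip.sense();print(s["t"],s["tcp_pos"],s["force"]);print(rem(s,fing(-9.5,.016,z=.095),80.5))
zoom(manip.snapshot("side"),230,180,370,285,5.6,"side3.png")
```

```text
4.0 [0.64718262 0.14976813 0.09966525] [-0.36755848  0.23842432 -0.49323985]
(array([-13.6,  -4.9,   4.7]), array([ 0.005,  0.004, -0.006]))
```

View pics/side3.png

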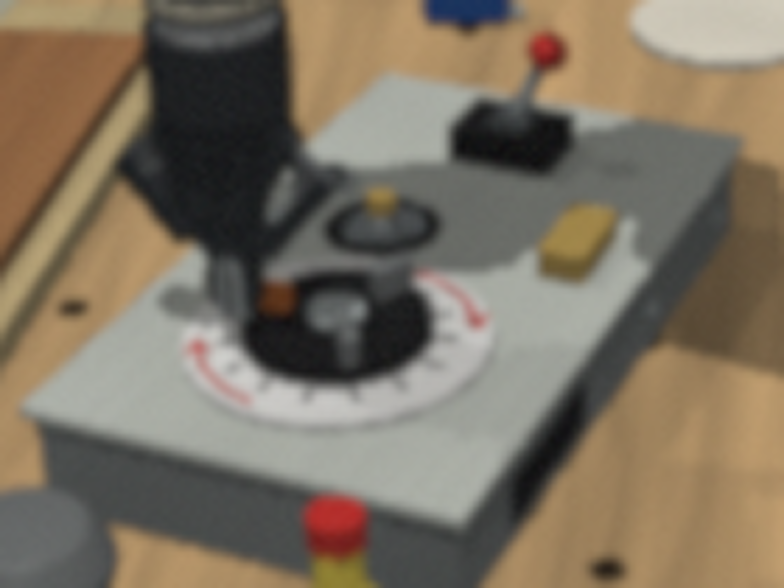

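The fingertip, near (238,325), now stands beside the orange rib (278,298). Next I'll ease it up to contact.

Call:
servo_tool:
  motion:
    - [-2, -2, 3, 0, 0, 0, -1]
    - [-3, -2, 2, 0, 0, 0, -1]
    - [-3, -1, 0, 0, 0, 0, -1]
    - [-2, 0, 0, 0, 0, 0, -1]
    - [-1, 0, 0, 0, 0, 0, -1]

```text
t: 4.47
tcp_pos: [0.6391, 0.139, 0.0936]
tool_rot: [0.765, 0.644, -0.0, 0.003]
force: [-0.6, -0.2, 0.2]
finger_gap: -0.003
```

Run:
```python
from station import manip
from h import *
s=manip.sense();print(s["t"],s["tcp_pos"],s["force"]);print(rem(s,fing(-9.5,.016,z=.095),80.5))
```

```text
4.4667 [0.63912889 0.13902897 0.09360047] [-0.55432489 -0.19607647  0.19712344]
(array([-1.7,  1.3, -1.4]), array([ 0.004,  0.004, -0.006]))
```

Call:
servo_tool:
  motion:
    - [-2, 0.8, 0, 0, 0, 0, -1]
    - [-2.1, 0.8, -0.5, 0, 0, 0.052, -1]
    - [-2.1, 0.8, 0, 0, 0, 0.052, -1]
    - [-2.1, 0.8, 0, 0, 0, 0.052, -1]
    - [-2.1, 0.8, 0, 0, 0, 0.052, -1]
    - [-2.1, 0.8, 0, 0, 0, 0.052, -1]

```text
t: 4.97
tcp_pos: [0.6413, 0.1285, 0.0947]
tool_rot: [0.846, 0.534, 0.003, 0.0]
force: [-0.4, 0.6, -1.2]
finger_gap: -0.001
```

```bash
cat > st.py <<'E'
from station import manip
from h import *
s=manip.sense();p=np.array(s["tcp_pos"]);R=Ro.from_quat(s["tool_rot"]).as_matrix()
a=np.degrees(np.arctan2(R[1,0],R[0,0]));th=a-90
t=np.radians(th);u=np.array([np.cos(t),np.sin(t)]);n=np.array([-u[1],u[0]]);d=p[:2]-AX
print("t",s["t"],"p",np.round(p,4),"F",np.round(s["force"],1),"tool-y angle",round(th,1),"r,tang mm",np.round([d@u*1e3,d@n*1e3],1),"faces rib angle ~",round(np.degrees(np.arctan2(d[1],d[0])-np.arctan2(16,np.hypot(*d)*1e3*.93)),1))
E
python3 st.py
```

```text
t 4.9667 p [0.6413 0.1285 0.0947] F [-0.4  0.6 -1.2] tool-y angle -25.5 r,tang mm [38.8 19.1] faces rib angle ~ -21.0
```

```bash
python3 - <<'E'
from station import manip
from h import *
import numpy as np
a=manip.snapshot("side");b=manip.snapshot("top")
zoom(a,245,210,335,270,6,"s4.png");zoom(b,230,150,320,230,6,"t4.png")
i=cv2.imread("pics/s4.png");j=cv2.imread("pics/t4.png")[:360];cv2.imwrite("pics/c4.png",np.vstack([i,j])[:720])
E
python3 -c "
import cv2,glob;i=cv2.imread('pics/c4.png');cv2.imwrite('pics/c4.png',cv2.resize(i,None,fx=.8,fy=.8))"
```

```text
(no output)
```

View pics/c4.png

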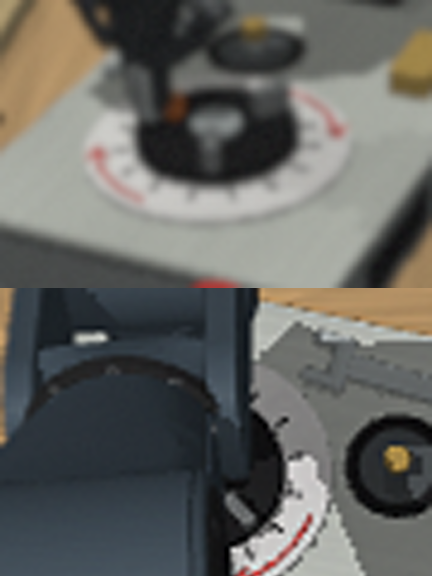

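The fingertip is close against the orange rib, at (178,105) in the upper half, and the dial has barely moved. I'll push on along the arc.

Call:
servo_tool:
  motion:
    - [-2.5, 0.8, 0, 0, 0, 0, -1]
    - [-2.5, 0.8, 0, 0, 0, 0.02, -1]
    - [-2.3, 0.8, 0, 0, 0, 0.052, -1]
    - [-2.3, 0.8, 0, 0, 0, 0.052, -1]

```text
t: 5.4
tcp_pos: [0.6405, 0.1183, 0.0955]
tool_rot: [0.877, 0.48, 0.005, 0.0]
force: [0.6, 5.2, -2.2]
finger_gap: -0.002
```

```bash
python3 st.py;python3 - <<'E'
from station import manip
from h import *
zoom(manip.snapshot("side"),245,210,335,270,6,"s5.png")
E
```

```text
t 5.4 p [0.6405 0.1183 0.0955] F [ 0.6  5.2 -2.2] tool-y angle -32.6 r,tang mm [41.1 14.8] faces rib angle ~ -34.4
```

View pics/s5.png

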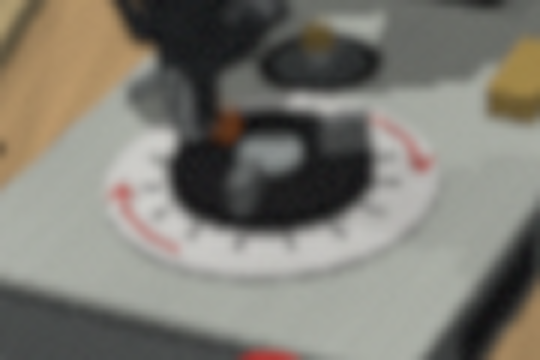

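Run:
```python
from h import *
import pickle
d=pickle.load(open("side0.pkl","rb"));t=pickle.load(open("top0.pkl","rb"))
b=np.array([335/5.6+230,308/5.6+180])-proj(d,[[.598,.128,.093]])[0]
bt=np.array([250/4.8+220,253/4.8+135])-proj(t,[[.598,.128,.093]])[0]
print(b,bt)
for ph in range(0,121,12):
    print(ph,[ (n,np.round(proj(d,fing(a-ph,0,.04,.107))[0]+b,1).tolist(),np.round(proj(t,fing(a-ph,0,.04,.107))[0]+bt,1).tolist()) for n,a in(("o",-9.5),("g1",110.5),("g2",-129.5))])
```

```text
[-0.94389148  0.93937011] [0.4293528  0.53998158]
0 [('o', [277.5, 229.2], [273.4, 174.5]), ('g1', [291.6, 237.8], [259.9, 191.5]), ('g2', [299.7, 226.5], [281.6, 194.0])]
12 [('o', [278.8, 227.9], [275.9, 175.1]), ('g1', [288.8, 238.1], [259.2, 189.1]), ('g2', [301.2, 227.5], [279.8, 195.9])]
24 [('o', [280.5, 226.8], [278.3, 176.1]), ('g1', [286.0, 237.9], [259.0, 186.5]), ('g2', [302.2, 228.8], [277.6, 197.4])]
36 [('o', [282.7, 225.9], [280.3, 177.7]), ('g1', [283.3, 237.5], [259.4, 184.0]), ('g2', [302.7, 230.1], [275.1, 198.4])]
48 [('o', [285.1, 225.1], [282.0, 179.6]), ('g1', [281.0, 236.8], [260.3, 181.5]), ('g2', [302.6, 231.5], [272.5, 198.9])]
60 [('o', [287.7, 224.7], [283.3, 181.8]), ('g1', [279.1, 235.9], [261.7, 179.4]), ('g2', [301.9, 233.0], [269.8, 198.9])]
72 [('o', [290.4, 224.5], [284.0, 184.2]), ('g1', [277.6, 234.7], [263.5, 177.5]), ('g2', [300.7, 234.3], [267.3, 198.3])]
84 [('o', [293.0, 224.6], [284.2, 186.8]), ('g1', [276.7, 233.4], [265.7, 176.0]), ('g2', [299.0, 235.5], [264.9, 197.2])]
96 [('o', [295.5, 224.9], [283.9, 189.3]), ('g1', [276.4, 232.0], [268.2, 175.0]), ('g2', [296.8, 236.5], [262.8, 195.7])]
108 [('o', [297.7, 225.6], [283.0, 191.8]), ('g1', [276.7, 230.6], [270.7, 174.5]), ('g2', [294.3, 237.3], [261.1, 193.8])]
120 [('o', [299.7, 226.5], [281.6, 194.0]), ('g1', [277.5, 229.2], [273.4, 174.5]), ('g2', [291.6, 237.8], [259.9, 191.5])]
```

The near grey rib has moved from about (292,238) to (286,238) in the full side image. That matches about one click, and it agrees with the angle of the fingertip. I'll continue.

Call:
servo_tool:
  motion:
    - [-2.2, 0.6, 0, 0, 0, 0.052, -1]
    - [-2.2, 0.6, 0, 0, 0, 0.052, -1]
    - [-2.2, 0.6, 0.3, 0, 0, 0.052, -1]
    - [-2.2, 0.6, 0.3, 0, 0, 0.052, -1]
    - [-2.2, 0.6, 0.3, 0, 0, 0.052, -1]
    - [-2.2, 0.6, 0, 0, 0, 0.052, -1]
    - [-2.2, 0.6, 0, 0, 0, 0.052, -1]
    - [-2.2, 0.6, 0, 0, 0, 0.052, -1]

```text
t: 6.12
tcp_pos: [0.6347, 0.1027, 0.0958]
tool_rot: [0.959, 0.283, 0.008, -0.001]
force: [0.6, -0.6, -0.4]
finger_gap: -0.0
```

```bash
python3 st.py;python3 - <<'E'
from station import manip
from h import *
zoom(manip.snapshot("side"),245,210,335,270,6,"s6.png")
E
```

```text
t 6.1167 p [0.6347 0.1027 0.0958] F [ 0.6 -0.6 -0.4] tool-y angle -57.1 r,tang mm [41.1 17.1] faces rib angle ~ -55.7
```

View pics/s6.png

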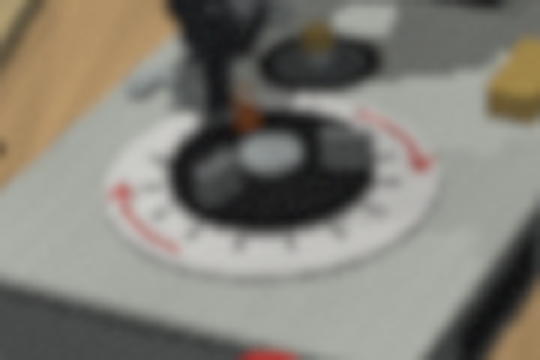

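The dial is at about two clicks: the grey rib is at (281,238) and there's no force. I'll continue.

Call:
servo_tool:
  motion:
    - [-2.3, 0.6, 0, 0, 0, 0.052, -1]
    - [-2.3, 0.6, 0, 0, 0, 0.052, -1]
    - [-2.3, 0.6, 0.3, 0, 0, 0.052, -1]
    - [-2.3, 0.6, 0.3, 0, 0, 0.052, -1]
    - [-2.3, 0.6, 0.3, 0, 0, 0.052, -1]
    - [-2.3, 0.6, 0.3, 0, 0, 0.052, -1]
    - [-2.3, 0.6, 0, 0, 0, 0.052, -1]
    - [-2.3, 0.6, 0, 0, 0, 0.052, -1]

```text
t: 6.83
tcp_pos: [0.6254, 0.0917, 0.0964]
tool_rot: [0.997, 0.076, 0.016, -0.003]
force: [0.5, 0.4, 0.3]
finger_gap: 0.002
```

```bash
python3 st.py;python3 - <<'E'
from station import manip
from h import *
zoom(manip.snapshot("side"),245,210,335,270,6,"s7.png")
E
```

```text
t 6.8333 p [0.6254 0.0917 0.0964] F [0.5 0.4 0.3] tool-y angle -81.3 r,tang mm [40.  21.6] faces rib angle ~ -73.6
```

View pics/s7.png

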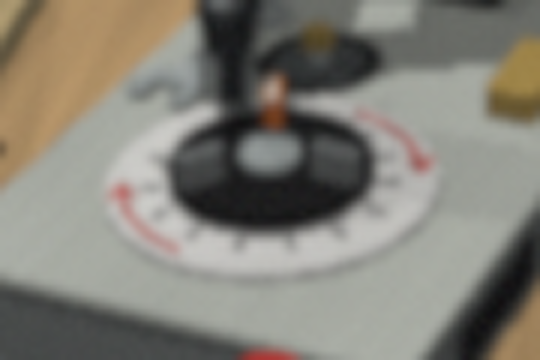

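The dial is at three clicks: orange rib at about (290,225), grey ribs at (278,236) and (301,235). The fingertip trails by about 5 mm. Now for the last click.

Call:
servo_tool:
  motion:
    - [-2.5, 0, 0, 0, 0, 0, -1]
    - [-2.5, 0, 0, 0, 0, 0, -1]
    - [-2.5, 0.5, 0, 0, 0, 0.02, -1]
    - [-2.5, 0.6, 0.3, 0, 0, 0.05, -1]
    - [-2.5, 0.6, 0.3, 0, 0, 0.05, -1]

```text
t: 7.3
tcp_pos: [0.6182, 0.0882, 0.0969]
tool_rot: [1.0, 0.016, 0.022, -0.004]
force: [3.1, 0.0, -0.1]
finger_gap: -0.001
```

```bash
python3 st.py;python3 - <<'E'
from station import manip
from h import *
zoom(manip.snapshot("side"),245,210,335,270,6,"s8.png")
E
```

```text
t 7.3 p [0.6182 0.0882 0.0969] F [ 3.1  0.  -0.1] tool-y angle -88.2 r,tang mm [40.4 18.9] faces rib angle ~ -84.1
```

View pics/s8.png

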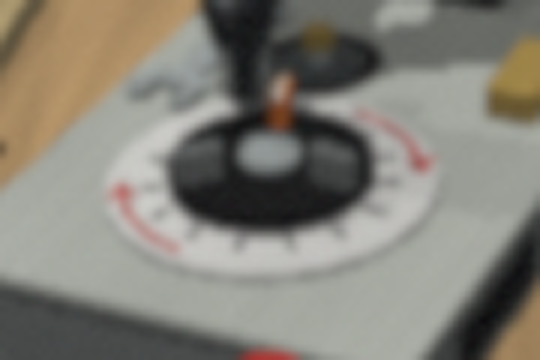

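Contact at 3 N; the orange rib is starting to move, now at (281,100) in the zoom. I'll push a bit further in small steps.

Call:
servo_tool:
  motion:
    - [-2, 0.5, 0, 0, 0, 0.03, -1]
    - [-2, 0.5, 0, 0, 0, 0.03, -1]
    - [-2, 0.5, 0.3, 0, 0, 0.03, -1]

```text
t: 7.6
tcp_pos: [0.613, 0.0864, 0.0969]
tool_rot: [0.999, -0.03, 0.023, -0.005]
force: [-1.3, -0.4, 0.0]
finger_gap: -0.004
```

```bash
python3 st.py;python3 - <<'E'
from station import manip
from h import *
zoom(manip.snapshot("side"),245,210,335,270,6,"s9.png")
E
```

```text
t 7.6 p [0.613  0.0864 0.0969] F [-1.3 -0.4  0. ] tool-y angle -93.4 r,tang mm [40.6 17.4] faces rib angle ~ -91.5
```

View pics/s9.png

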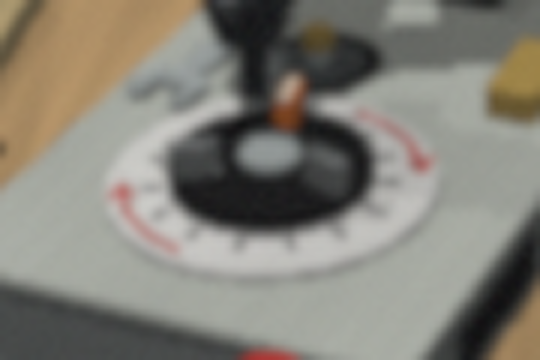

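The force has dropped and the rib is moving on, so it's snapping. I'll hold still and look.

Call:
servo_tool:
  motion:
    - [0, 0, 0, 0, 0, 0, -1]
    - [0, 0, 0, 0, 0, 0, -1]
    - [0, 0, 0, 0, 0, 0, -1]

```text
t: 7.9
tcp_pos: [0.6106, 0.0862, 0.0965]
tool_rot: [0.999, -0.028, 0.021, -0.005]
force: [0.4, -0.3, -0.3]
finger_gap: -0.006
```

```bash
python3 st.py;python3 - <<'E'
from station import manip
from h import *
zoom(manip.snapshot("side"),245,210,335,270,6,"s10.png")
E
```

```text
t 7.9 p [0.6106 0.0862 0.0965] F [ 0.4 -0.3 -0.3] tool-y angle -93.2 r,tang mm [41.  14.9] faces rib angle ~ -94.8
```

View pics/s10.png

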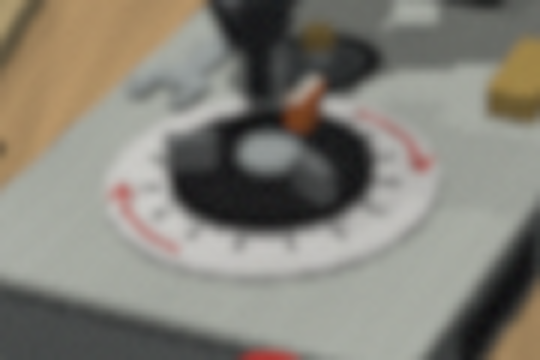

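The dial rests at four clicks: orange rib at (295.8,227), grey ribs at about (277,235) and (298,239), all matching the predictions for 96°. I'll back off, lift and check from both views.

Call:
servo_tool:
  motion:
    - [4, 0, 0, 0, 0, 0, -1]
    - [6, 0, 0, 0, 0, 0, -1]
    - [2, 0, -8, 0, 0, 0, -1]
    - [0, 0, -20, 0, 0, 0, -1]
    - [0, 0, -30, 0, 0, 0, -1]
    - [0, 0, -30, 0, 0.02, 0.03, -1]
    - [0, 0, -20, 0, 0.02, 0.06, -1]
    - [-20, 20, 0, 0, 0, 0.06, -1]
    - [-25, 25, 0, 0, 0, 0.06, -1]
    - [-20, 25, 0, 0, 0, 0, -1]
    - [-20, 25, 0, 0, 0, 0, -1]
    - [-15, 15, 0, 0, 0, 0, -1]

```text
t: 8.95
tcp_pos: [0.5036, -0.0007, 0.2053]
tool_rot: [0.99, -0.133, 0.05, -0.008]
force: [0.4, -0.5, 0.5]
finger_gap: 0.0
```

Run:
```python
from station import manip
from h import *
H=np.array([.5355,-.1029]);ux=np.array([.965,-.262])
s=manip.sense();print(s["t"],s["tcp_pos"],s["force"],s["q"]);print(rem(s,np.r_[H-.080*ux,.2],-15.2))
a=manip.snapshot("side");b=manip.snapshot("top")
zoom(a,245,180,345,270,5,"sA.png");zoom(b,220,135,385,255,4.8,"tA.png")
```

```text
8.95 [ 0.50359183 -0.00067154  0.20530865] [ 0.41080454 -0.48129252  0.47677843] [-0.23925283  0.36664182  1.8327797   0.03464877  0.84490439  1.57769677]
(array([-22.4,  90.4,   0.5]), array([-0.029, -0.097, -0.003]))
```

View pics/sA.png

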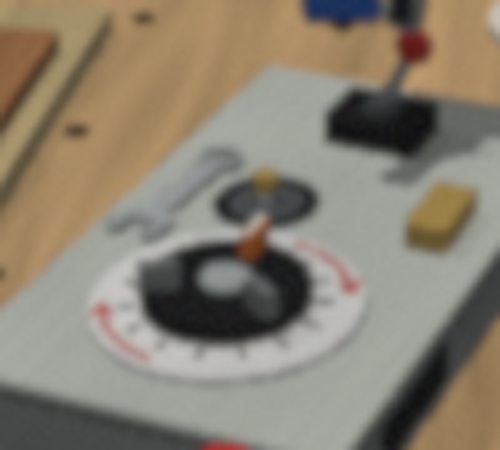

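View pics/tA.png

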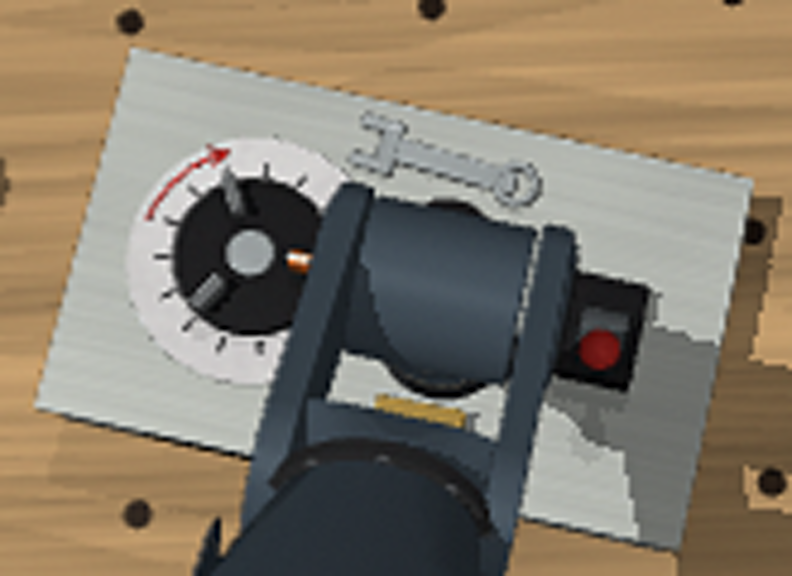

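The top view confirms it: grey ribs at zoomed (233,190) and (208,292) against predicted (231,192) and (205,291), which is 96°, four clicks. The ball is still unlocked at (600,350). Next I'll go in front of the lever and correct the small tool tilt on the way.

Call:
servo_tool:
  motion:
    - [-6, 15, 0, -0.01, -0.03, 0, -1]
    - [-8, 20, 0, -0.01, -0.03, 0, -1]
    - [-8, 20, 0, -0.01, -0.03, 0, -1]
    - [-4, 18, 0, 0, 0, 0, -1]
    - [0, 8, 0, 0, 0, 0, -1]
    - [0, 0, 0, 0, 0, 0, -1]

```text
t: 9.55
tcp_pos: [0.4621, -0.0749, 0.2072]
tool_rot: [0.991, -0.134, 0.007, 0.002]
force: [0.5, 0.3, 0.8]
finger_gap: 0.001
```

```bash
cat > lev.py <<'E'
import sys
from station import manip
from h import *
H=np.array([.5355,-.1029]);ux=np.array([.965,-.262])
s=manip.sense();d=np.array(s["tcp_pos"])[:2]-H
print(s["t"],np.round(s["tcp_pos"],4),np.round(s["force"],1),"unit x,y rel hinge mm",np.round([d@ux*1e3,(-ux[1]*d[0]+ux[0]*d[1])*1e3],1));print(rem(s,np.r_[H-.080*ux,.136],-15.2))
if len(sys.argv)>1:
    zoom(manip.snapshot("side"),270,150,370,240,5,"s"+sys.argv[1]+".png")
E
python3 lev.py B
```

```text
9.55 [ 0.4621 -0.0749  0.2072] [0.5 0.3 0.8] unit x,y rel hinge mm [-78.2   7.8]
(array([-2.8,  7.7, 71.1]), array([ 0.002, -0.014, -0.003]))
```

View pics/sB.png

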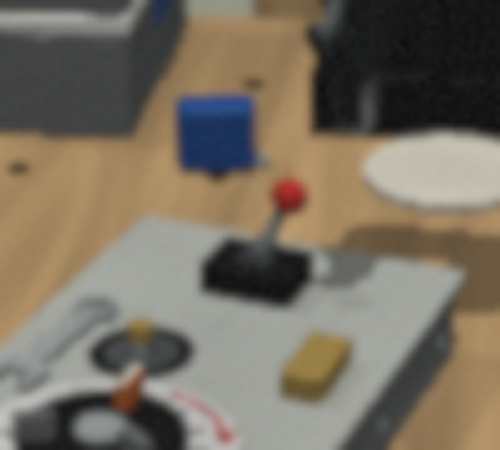

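The ball is at (288,195) in the zoom, and the fingertip at about (368,125) is above and in front of it. Lowering.

Call:
servo_tool:
  motion:
    - [-2, 3, 15, 0, -0.01, 0, -1]
    - [-1, 3, 18, 0, 0, 0, -1]
    - [0, 2, 18, 0, 0, 0, -1]
    - [0, 0, 14, 0, 0, 0, -1]
    - [0, 0, 5, 0, 0, 0, -1]
    - [0, 0, 0, 0, 0, 0, -1]

```text
t: 10.1
tcp_pos: [0.4657, -0.0789, 0.1371]
tool_rot: [0.991, -0.132, 0.008, 0.001]
force: [-1.1, -0.2, 0.4]
finger_gap: -0.002
```

```bash
python3 lev.py C
```

```text
10.1 [ 0.4657 -0.0789  0.1371] [-1.1 -0.2  0.4] unit x,y rel hinge mm [-73.6   4.9]
(array([-6.4,  4.9,  1.1]), array([-0.   , -0.015, -0.   ]))
```

View pics/sC.png

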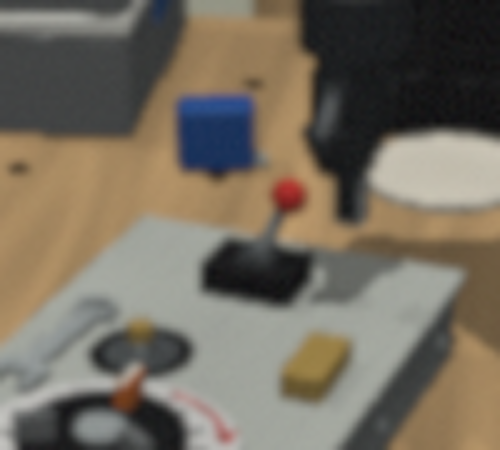

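The fingertip at (348,215) is level with the ball and in front of it. Now I'll push along the unit's +x.

Call:
servo_tool:
  motion:
    - [5, 1, 0, 0, 0, 0, -1]
    - [5, 1, 0, 0, 0, 0, -1]
    - [5, 1, 0, 0, 0, 0, -1]
    - [4, 0, 0, 0, 0, 0, -1]
    - [4, 0, 0, 0, 0, 0, -1]
    - [4, 0, 0, 0, 0, 0, -1]
    - [4, 0, 0, 0, 0, 0, -1]
    - [4, 0, 0, 0, 0, 0, -1]
    - [4, 0, 0, 0, 0, 0, -1]
    - [4, 0, 0, 0, 0, 0, -1]

```text
t: 10.98
tcp_pos: [0.5106, -0.0933, 0.1422]
tool_rot: [0.991, -0.132, 0.008, 0.001]
force: [-1.6, 0.3, 0.6]
finger_gap: 0.0
```

```bash
python3 lev.py D
```

```text
10.9833 [ 0.5106 -0.0933  0.1422] [-1.6  0.3  0.6] unit x,y rel hinge mm [-26.6   2.8]
(array([-53.5,   2.7,   5.2]), array([ 0.   , -0.017,  0.001]))
```

View pics/sD.png

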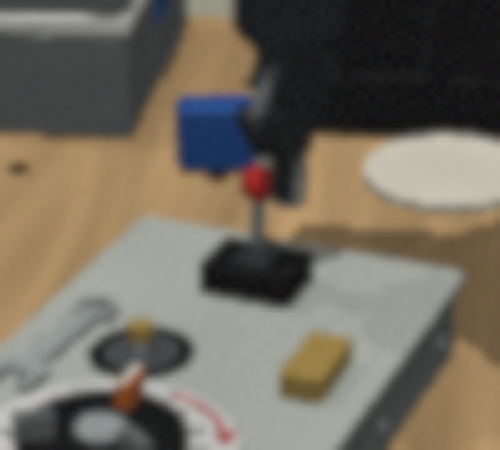

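The lever is now upright, ball at (257,182), with 1.6 N. I'll continue, trimming height.

Call:
servo_tool:
  motion:
    - [4, 0, 1, 0, 0, 0, -1]
    - [4, 0, 1, 0, 0, 0, -1]
    - [4, 0, 1, 0, 0, 0, -1]
    - [4, 0, 1.5, 0, 0, 0, -1]
    - [4, 0, 1.5, 0, 0, 0, -1]
    - [3, 0, 1, 0, 0, 0, -1]

```text
t: 11.53
tcp_pos: [0.5368, -0.1005, 0.1349]
tool_rot: [0.991, -0.132, 0.01, 0.001]
force: [-0.5, -0.0, 1.2]
finger_gap: 0.003
```

```bash
python3 lev.py
```

```text
11.5333 [ 0.5368 -0.1005  0.1349] [-0.5 -0.   1.2] unit x,y rel hinge mm [0.7 2.6]
(array([-80.6,   2.6,  -2.7]), array([ 0.   , -0.02 ,  0.001]))
```

Call:
servo_tool:
  motion:
    - [2, 0, -0.5, 0, 0, 0, -1]
    - [2, 0, -0.5, 0, 0, 0, -1]
    - [1.5, 0, 0, 0, 0, 0, -1]

```text
t: 11.78
tcp_pos: [0.5415, -0.1016, 0.1348]
tool_rot: [0.991, -0.132, 0.008, 0.001]
force: [-4.0, 0.9, 3.3]
finger_gap: 0.001
```

```bash
python3 lev.py E
```

```text
11.7833 [ 0.5415 -0.1016  0.1348] [-4.   0.9  3.3] unit x,y rel hinge mm [5.4 2.8]
(array([-85.4,   2.8,  -2.5]), array([-0.   , -0.015,  0.001]))
```

View pics/sE.png

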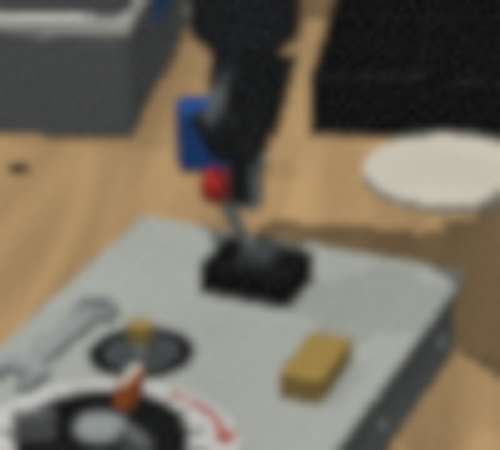

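The TCP is at +5.4 mm, exactly the predicted end, and the force is rising (4 N). I'll give one more gentle nudge to make sure it's at the stop.

Call:
servo_tool:
  motion:
    - [1.5, 0, -0.5, 0, 0, 0, -1]
    - [2, 0, -0.5, 0, 0, 0, -1]

```text
t: 12.0
tcp_pos: [0.5414, -0.1015, 0.135]
tool_rot: [0.991, -0.131, 0.003, 0.0]
force: [-5.3, -0.7, -1.0]
finger_gap: 0.002
```

```bash
python3 lev.py
```

```text
12.0 [ 0.5414 -0.1015  0.135 ] [-5.3 -0.7 -1. ] unit x,y rel hinge mm [5.4 2.9]
(array([-85.4,   2.8,  -1.6]), array([-0.   , -0.007,  0.002]))
```

It's against the stop: no further motion, 5 N. I'll back straight off, rise, and move aside.

Call:
servo_tool:
  motion:
    - [-4, 0, 0, 0, 0, 0, -1]
    - [-10, 0, 0, 0, 0, 0, -1]
    - [-15, 0, 0, 0, 0, 0, -1]
    - [-20, 0, 0, 0, 0, 0, -1]
    - [-10, 0, -15, 0, 0, 0, -1]
    - [0, 0, -30, 0, 0, 0, -1]
    - [0, 0, -30, 0, 0, 0, -1]
    - [0, 20, -20, 0, 0, 0, -1]
    - [0, 35, 0, 0, 0, 0, -1]
    - [0, 38, 0, 0, 0, 0, -1]
    - [0, 38, 0, 0, 0, 0, -1]
    - [0, 38, 0, 0, 0, 0, -1]

```text
t: 13.0
tcp_pos: [0.4433, -0.2496, 0.2394]
tool_rot: [0.992, -0.125, 0.023, 0.005]
force: [0.7, 0.4, 0.2]
finger_gap: -0.003
```

Call:
servo_tool:
  motion:
    - [0, 30, 0, 0, 0, 0, -1]
    - [0, 20, 0, 0, 0, 0, -1]
    - [0, 5, 0, 0, 0, 0, -1]
    - [0, 0, 0, 0, 0, 0, -1]

```text
t: 13.33
tcp_pos: [0.429, -0.3153, 0.2432]
tool_rot: [0.991, -0.13, 0.03, 0.012]
force: [1.0, 0.3, -0.0]
finger_gap: 0.002
```

Run:
```python
from station import manip
from h import *
s=manip.sense();print(s["t"],s["tcp_pos"],s["force"])
a=manip.snapshot("side");b=manip.snapshot("top")
zoom(a,230,160,370,285,4.8,"sF.png");zoom(b,220,135,385,255,4.8,"tF.png")
cv2.imwrite("pics/topF.png",b["frame"][:,:,::-1])
H=np.array([.5355,-.1029]);ux=np.array([.965,-.262])
for x,z,n in((-.028,.145,"unl"),(.0294,.1443,"lock")):
    P=np.r_[H+x*ux,z];print(n,(proj(a,P)-[230,160])*4.8,(proj(b,P)-[220,135])*4.8)
```

```text
13.3333 [ 0.42902358 -0.31527548  0.24317795] [ 1.00485541  0.25153284 -0.02216734]
unl [[474.02162098 139.31447902]] [[595.47299215 350.18913081]]
lock [[401.42860175 128.13889197]] [[613.56939863 264.44285816]]
```

View pics/sF.png

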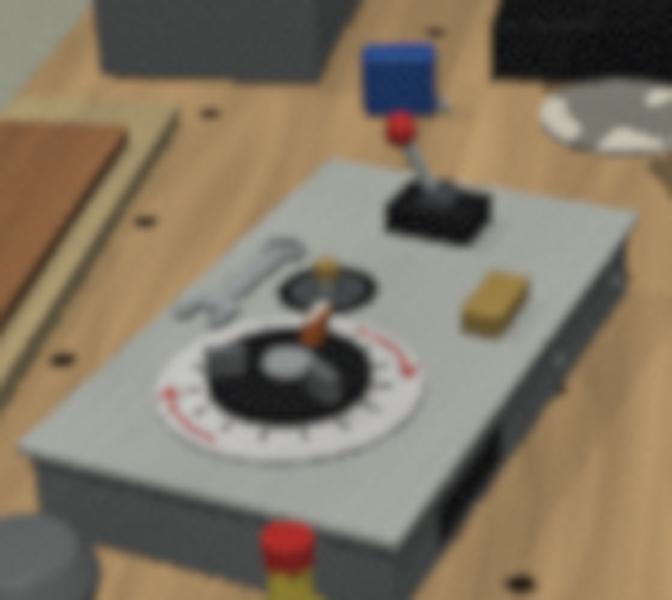

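View pics/tF.png

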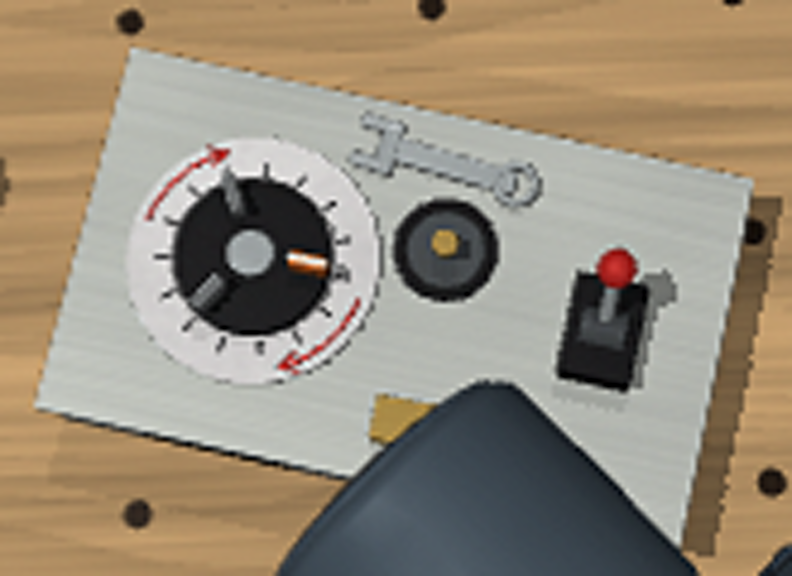

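View pics/topF.png

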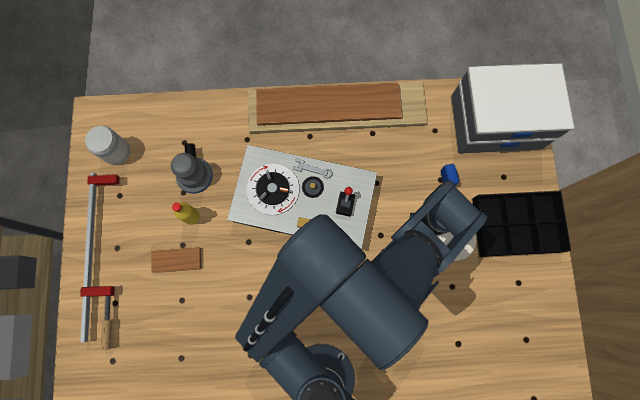

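Final views:
- **Dial:** orange rib at (308,262) and grey ribs at (233,190) and (208,292) in the top zoom, which is 96°.
- **Lever:** ball at (617,268) top and (401,128) side, against predicted locked positions (614,264) and (401,128).
- **Bystanders:** where they were, and the arm is clear.

```bash
python3 -c "
from station import manip
print(manip.sign_off())"
```

```text
the job is handed in; nothing more can be done
None
```

The dial now rests four clicks clockwise from where it stood, and the red lever is at its far end, locked. I handed the job in at about 13.4 s of the 64 s allowed; no verdict was reported.

- **Dial:** I pushed the orange rib round with the shut fingertips. The highest force reading was about 5 N. With the arm clear, all three ribs matched the predicted 96° positions to within about 1 pixel in the top picture. The side picture showed the same.
- **Lever:** I pushed the ball until it stopped moving. The tool ended at the predicted end position, with the force reading rising to about 5 N. After I backed off, the ball was where a locked lever should put it: an exact match in the side picture, and about 1 pixel off in the top one.
- **Clear of everything:** the gripper finished about 0.24 m above the bench, touching nothing. The spanner, brass block, glue bottle, sander, offcut and tape measure looked unmoved. The arm partly hid the brass block in the last top picture, but the side picture showed it in place. The disc stack was also partly hidden, but the gripper never went down near it.
- **Disagreements:** the two cameras differed by a few millimetres on where the unit sits, which made no difference to the result. The tool had tilted by about 5° after I left the dial; I corrected that before going to the lever.

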